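# Reverse the decorating wheel at its changeover lever

### The arm

A 6-joint arm with a two-finger parallel gripper is mounted at the origin on a cart in front of the work surface, level with it; the furniture and walls round the work are solid. World frame = base frame: x ahead of the robot, y to its left, z up, the work surface at z = 0. Lengths are in mm, angles in rad, forces in N, time in s.
With the tool pointing down it reaches from about 400 to 925 mm from the base axis. Payload 12.5 kg.
Tool frame: the origin (TCP) lies at the very end of the fingers, on their centre line; the grasp point (between the pads) lies 19 mm behind it; z points along the fingers, y is the line along which they close (so a half turn about z gives the same grasp; the last joint's range is limited). The gripper opens to 95 mm and grips with 3 to 60 N. Pads are 20 mm wide; open, the fingers measure 119 mm over their backs; the gripper's body (75 mm by 180 mm) begins 59 mm behind the grasp point.
Start: joints at [-1.252, 0.491, 1.559, -0, 1.092, -0.106], TCP at [257.611, -569.459, 214.661] pointing down, gripper open.
Joint ranges: [-3.1, 3.1], [-0.84, 2.19], [0.05, 2.79], [-1.13, 4.28], [0.06, 2.93], [-2.69, 2.69]. Speed limits (rad/s): [2.22, 2.22, 2.79, 3.14, 3.14, 3.14].

### API

Orientations are given as [roll, pitch, yaw] about the fixed x, y, z axes, in that order (R = Rz(yaw) Ry(pitch) Rx(roll)).
In Python, from cell import env, cam gives the robot as it stands (env), with the cameras (cam).
- The arm moves only by the shell command python3 steer.py 'ROWS'. ROWS is a JSON list of rows, 1 to 5 of them, each written [[dx, dy, dz], turn, opening]: dx, dy, dz in mm, then a turn about the tool's z in rad, then the opening from 0.0 (shut) to 1.0 (fully open); each row is the pose to reach, as a shift and turn from the pose commanded when the command began, along the tool's axes at that moment; what a row does not reach only later rows make up. A row lasts 1/12 s, in which the tool goes at most 41.7 mm and 0.125 rad, less where a joint would pass 70% of its speed; a pose out of reach is approached as far as the arm can. The fingers move at their own pace and stop on an object; the grip force is fixed at half the most. Time passes only in rows, so rows that do not move let the fingers close. It prints the time, the measured TCP pose, the force, the opening and the grip force at its end. Input that does not fit is refused with a message, and nothing moves.
- env.state(): the state, without advancing time (a new reading comes with each control period).
- cam.read_camera(name): name is "side" or "top" or "wrist"; returns (picture, depth): 400x640x3 uint8, red, green, blue; 400x640 float32, mm along the optical axis (not along the pixel's ray), 0 where there is no reading.
- cam.camera_info(name): a dict with "vertical_fov" (degrees; the focal length in pixels is half the picture's height over the tangent of half this angle, whatever the lens; pixels are square), "cx", "cy" (the principal point, pixels), "dist_coeffs" ([k1, k2, p1, p2, k3] as OpenCV has them; the pictures are not rectified), "origin" and "attitude" of the camera in the world. Camera axes: x right, y down, z forward; pixel columns grow to the right and rows downward; lengths in mm; the calibration is good to about 2 mm. A picture is of the moment at which its call begins: read the wrist's pose just before it. camera_info takes no time and is no camera call; for the wrist camera it gives the pose at the moment of the call.
- env.job_done(): hands the job in; it is judged then, once.
The state is a dict: "t": time; "joints": joint angles; "qvel": joint speeds; "tau": joint torques, N m; "eef_pos": TCP position; "tcp_rot": TCP orientation; "ft_force": force on the tool from outside, world axes, zero at the start; "moment": the same for the moment, N m; "opening": opening from 0.0 (shut) to 1.0 (fully open); "grip_force": force on a finger pad.
Only numpy, scipy, OpenCV 4.12 (cv2) and the standard library are available. Lean on these libraries where they do the work, as an engineer would, in place of code of your own. Each camera call takes 0.05 s, during which the arm holds its last target. There are 200 camera calls.

### The job

The decorating wheel is running one way; reverse it at its switch box. Bring the lever from the left over to upright Off until the sprung bolt snaps in and stops it, without forcing it, and leave it there for a good second; then draw the bolt's knob back and hang it in its holding notch on the left, let go of it, and put the lever fully over to the right. Last, unhook the bolt and let it spring back so that it holds the lever there, let go, and leave everything else on the table where it is.

Things in the scene. Friction and masses are not known exactly. Their poses are not given: they have to be found in the camera images.
- switch_box: grey switch box, fixed to the table: 167 mm deep, 220 wide, 157 high at the back, front face sloping at 40 deg. Origin: centre of its underside; x to its back, y to its left (seen from the front), z up
- switch_face: frame of the box's sloping flat face: origin at the face's centre, x up the slope, y left, z square out of the face (40 deg from vertical, towards the front). Face 190 x 220 mm. A tool that points along -z of this frame with its fingers closing along y has free room at the lever and the bolt
- hood_edge (a point): middle of the front edge of the clear splash hood (aluminium frame, 204 mm wide) that stands 125 mm above the lever's ball and runs from here to the box's back plate: no room for a hand straight above ball or bolt knob
- lever (a joint): changeover lever, rad: 0 upright = Off, +0.36 fully left, -0.36 fully right (stops at 0.375). Axis along face x, at face x 38, z -54 mm. The bolt snaps into its slot at Off by itself and locks it (play 0.02 rad, then springy, 1.4 N per mm at the ball); a dimple holds each side, 6 to 9 N at the ball to leave it, 1 to 2 N elsewhere. Bolt hung: moves freely, stays put
- lever_ball (a point): centre of the lever's black ball, 30 mm across, on a round stem 10 mm thick, 149 mm from the lever's axis. In the face frame: (38, 0, 95) mm at Off; (38, +52, 85) mm fully left, (38, -52, 85) mm fully right. Against the bolt the ball should be given no more than 20 N
- bolt (a joint): slide of the sprung bolt, m, growing as it is drawn down the slope (face -x): 0 in the slot at Off, 0.005 in a side dimple, 0.008 riding on the sector, 0.011 hung in the holding notch (clear of the sector), stop at 0.022. The spring drives it forward: 5 N at 0, 9.4 N at 0.022
- bolt_turn (a joint): roll of the bolt, rad: 0 +-0.08 = stem upright in its lane, growing to the left, stop at 0.65. The lane keeps it upright until the bolt is drawn 17 mm; then it swings left past 0.6 and eases forward 6 mm into the holding notch, where it hangs (0.63). Let go elsewhere it rolls upright (0.5 N at the knob) and snaps forward. Unhook: draw past 17 mm, swing upright, let go
- bolt_knob (a point): centre of the bolt's smaller black ball knob, 20 mm across, on an 8 mm stem, 55 mm from the bolt's axis (along face x, 18 mm above the face). In the face frame: (-45 - slide, 0, 73) mm upright, (-56, 32, 62) mm hung in the notch. The slotted gate plate under it is 30 mm to either side, its top 40 mm above the face
- glaze_jar: bystander: round glaze jar with white lid, 43 mm across, 41 tall, beside the box on its left; origin under its centre
- amber_jar: bystander: small round jar, 43 mm across, 39 tall, beside the box on its right; origin under its centre
- eraser_block: bystander: eraser, 22x52x12 mm, in front of the box; origin under its centre
- shears: bystander: scissors lying flat, 87x199x9 mm, on the right; origin under its centre
- lead_pencil: bystander: pencil, 174 mm, in front of the box; origin under its centre
- clay_kidney: bystander: flat kidney-shaped clay scraper, 44x90x6 mm, in front on the right; origin under its centre
- lidded_pot: bystander: pot with a lid, 62 mm across, 64 tall, on the right; origin under its centre

How it is judged (in metres and radians):
On the way, in this order (a step that is already met when the one before it is completed fails the run):
1. lever upright at Off with the bolt snapped into its notch, for a second (value of joint lever between -0.09 and 0.09 rad and value of joint bolt below 0.002 m), for 1 s.
2. bolt hung in its holding notch and let go, lever still at Off (value of joint lever between -0.09 and 0.09 rad and value of joint bolt above 0.009 m and value of joint bolt_turn above 0.5 rad and distance between the grasp point and bolt_knob above 0.045 m), for 0.2 s.
3. lever fully over to the right while the bolt hangs in its notch (value of joint lever below -0.31 rad and value of joint bolt above 0.009 m and value of joint bolt_turn above 0.5 rad), for 0.2 s.
At the end, for the whole second after the job is handed in: lever fully over to the right (joint below -0.31 rad) and still, the bolt upright in its lane (turn below 0.15 rad) and sprung forward into the sector's right-hand dimple (slide 3.5 to 7.2 mm) (value of joint lever below -0.31 rad and value of joint bolt between 0.0035 and 0.0072 m and value of joint bolt_turn below 0.15 rad and velocity of joint lever between -0.02 and 0.02 rad/s); the robot touches nothing.
It fails at once if lever forced against the bolt (over 50 N at the bolt's tip, some 24 N at the ball) (contact force between lever and bolt above 50 N).
It fails at once if a jar, the pot or another thing on the table pushed more than 30 mm (distance of any of glaze_jar, amber_jar, eraser_block, shears, lead_pencil, clay_kidney, lidded_pot from where it was at the start of the episode above 0.03 m).
It also fails if it takes over 66 s, if anything falls off the work surface, if the arm or the gripper's body presses on something with over 40 N, if the wrist force passes 120 N, or if a joint passes its speed limit or range.

## Working session

There is one attempt and no reset: what is moved stays moved. The work goes in short steps, Python scripts to look and compute and a shell command to move; the robot and the scene stay as the last step left them, time stands still between calls to the robot, and variables do not carry over. Pictures are saved under pics/ and viewed, at most 12 in all, crops included, and the job is handed in when it is done.

```bash
mkdir -p pics; ls; python3 - <<'E'
from cell import env, cam
import cv2
for n in ("side","top"):
    p,d=cam.read_camera(n); cv2.imwrite(f"pics/{n}0.png",p[...,::-1]); import numpy as np; np.save(f"pics/{n}0.npy",d)
    print(n,cam.camera_info(n))
s=env.state();print(s)
E
```

```text
cell.py
pics
steer.py
side {'vertical_fov': 45.875784504661155, 'cx': 317.94914609838025, 'cy': 197.7275225591493, 'dist_coeffs': array([-0.07226968,  0.        ,  0.        ,  0.        ,  0.        ]), 'origin': array([-158.06903961,  887.9693839 ,  959.88104646]), 'attitude': array([-2.12888781, -0.01821643, -2.47921807])}
top {'vertical_fov': 47.71788654108603, 'cx': 310.6222404815397, 'cy': 202.02163314779432, 'dist_coeffs': array([0.00301332, 0.        , 0.        , 0.        , 0.        ]), 'origin': array([ 388.13944087,  -71.84724538, 1360.08065035]), 'attitude': array([-2.99495933, -0.01524311, -1.55586698])}
{'t': 0.1, 'joints': array([-1.25158913e+00,  4.91493617e-01,  1.55944080e+00,  3.04647516e-05,
        1.09165192e+00, -1.05623689e-01]), 'qvel': array([-0.00100864,  0.00070992, -0.00291702,  0.00116024, -0.00159336,
        0.00065911]), 'tau': array([ 2.69708886e-03, -6.13622832e+01, -2.58603501e+01,  6.94424473e-02,
        4.70673025e-02, -3.74904766e-05]), 'eef_pos': array([ 257.54646823, -569.21962571,  214.10568294]), 'tcp_rot': array([-3.14060736e+00, -1.31630613e-04,  4.24816760e-01]), 'ft_force': array([-0.49633014,  0.07911009,  0.12796354]), 'moment': array([-0.01334073, -0.00828759, -0.02930419]), 'grip_force': 0.0, 'opening': 1.0009729531342244}
```

View pics/side0.png

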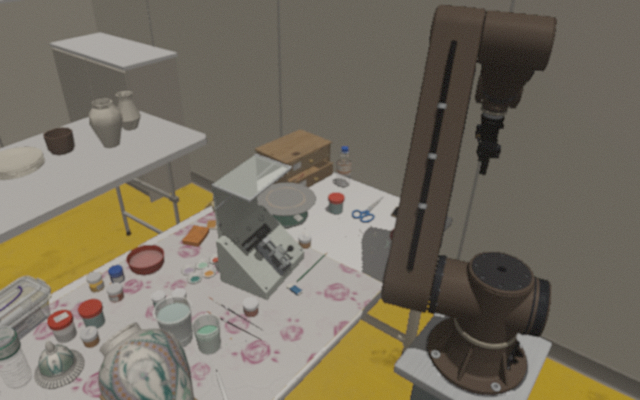

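View pics/top0.png

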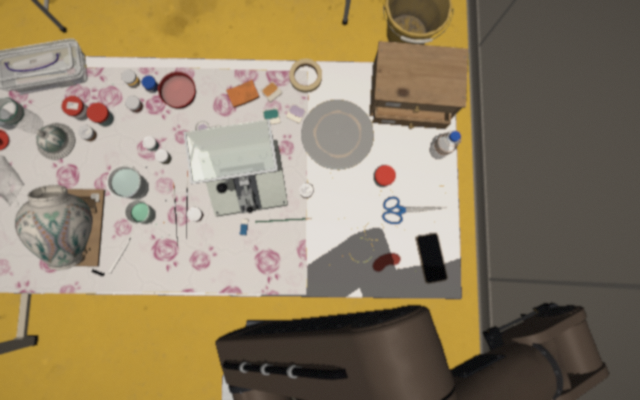

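```bash
cat > h.py <<'E'
import numpy as np,cv2
from cell import env, cam
from scipy.spatial.transform import Rotation as R
def K(i):
    f=200/np.tan(np.radians(i["vertical_fov"])/2); return np.array([[f,0,i["cx"]],[0,f,i["cy"]],[0,0,1.]])
def px(n,uv,d,i=None):  # pixels+depth -> world
    i=i or cam.camera_info(n)
    q=cv2.undistortPoints(np.float64(uv).reshape(-1,1,2),K(i),i["dist_coeffs"])[:,0]
    c=np.c_[q,np.ones(len(q))]*np.reshape(d,(-1,1))
    return c@R.from_euler("xyz",i["attitude"]).as_matrix().T+i["origin"]
def proj(n,P,i=None):
    i=i or cam.camera_info(n); Rm=R.from_euler("xyz",i["attitude"]).as_matrix()
    c=(np.reshape(P,(-1,3))-i["origin"])@Rm
    return cv2.projectPoints(c,np.zeros(3),np.zeros(3),K(i),i["dist_coeffs"])[0][:,0]
def cloud(n,d,i=None):
    v,u=np.mgrid[0:400,0:640]; return px(n,np.c_[u.ravel(),v.ravel()],d.ravel(),i).reshape(400,640,3)
E
python3 - <<'E'
from h import *
for n,(x0,y0,x1,y1) in dict(side=(205,150,325,300),top=(175,110,325,240)).items():
    a=cv2.imread(f"pics/{n}0.png")[y0:y1,x0:x1]; k=4 if n=="side" else 4
    cv2.imwrite(f"pics/{n}0c.png",cv2.resize(a,None,fx=k,fy=k,interpolation=cv2.INTER_CUBIC))
d=np.load("pics/top0.npy"); c=cloud("top",d)
for u,v in [(230,205),(265,205),(280,205),(222,187),(250,150),(230,181),(270,178),(250,180),(243,230),(285,219),(306,190),(194,215),(390,210)]: print(u,v,c[v,u].round())
d=np.load("pics/side0.npy"); c=cloud("side",d)
for u,v in [(235,265),(270,280),(290,265),(245,180),(260,250),(290,245)]: print(u,v,c[v,u].round())
E
```

```text
230 205 [568. 145.  54.]
265 205 [572.  45.  40.]
280 205 [573.   1.  38.]
222 187 [596. 144. 197.]
250 150 [662.  59. 325.]
230 181 [631. 141.  97.]
270 178 [642.  28.  95.]
250 180 [636.  85.  95.]
243 230 [500. 111.  13.]
285 219 [536. -13.  -2.]
306 190 [620. -75.  33.]
194 215 [539. 252.  40.]
390 210 [ 568. -331.    4.]
235 265 [644. 214.  92.]
270 280 [563. 159.  45.]
290 265 [572.  62.  32.]
245 180 [660. 138. 329.]
260 250 [631. 126.  99.]
290 245 [551.  84. 132.]
```

```bash
ls -la
```

```text
(no output)
```

View pics/side0c.png

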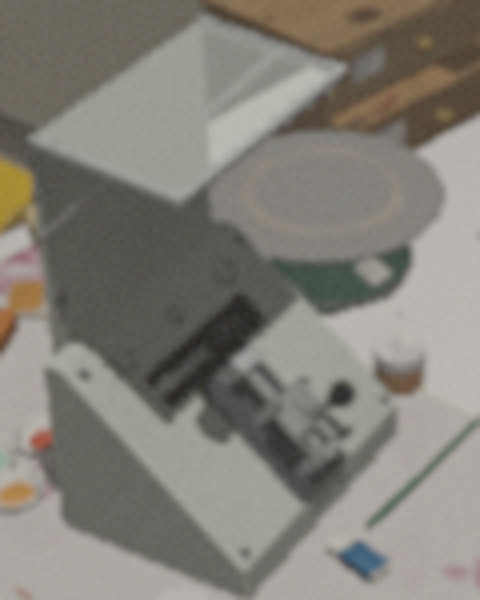

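View pics/top0c.png

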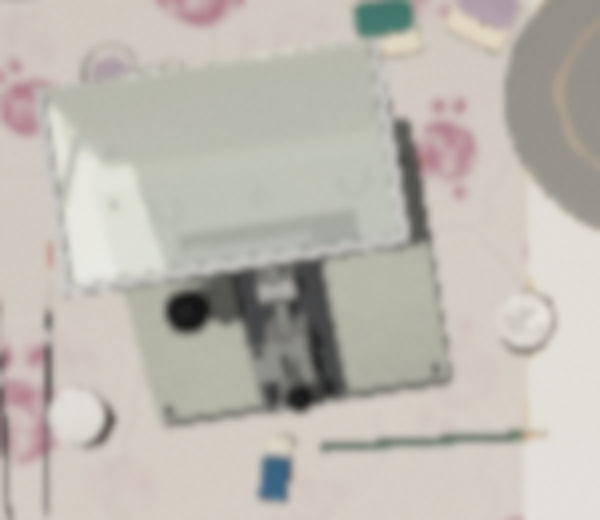

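```bash
cat >> h.py <<'E'
c40,s40=np.cos(np.radians(40)),np.sin(np.radians(40))
RF=np.array([[c40,0,-s40],[0,1,0],[s40,0,c40]])  # face->box
FO=np.array([-83.5+95*c40,0,157-95*s40])
def f2w(P,p):
    B=np.reshape(P,(-1,3))@RF.T+FO; return B@R.from_euler("z",p[2]).as_matrix().T+[p[0],p[1],0]
def w2f(W,p): return ((np.reshape(W,(-1,3))-[p[0],p[1],0])@R.from_euler("z",p[2]).as_matrix()-FO)@RF
E
python3 - <<'E'
from h import *
from scipy.optimize import least_squares
it,is_=cam.camera_info("top"),cam.camera_info("side")
T={(-95,-110,0):(287.5,205.5),(-95,110,0):(217,216),(-50,0,73):(250,209.5),(38,52,85):(222,188)}
S={(-50,0,73):(290.5,248),(-95,110,0):(205+250/4,150+565/4)}
Tk,Sk=np.float64(list(T)),np.float64(list(S))
Tv,Sv=np.float64(list(T.values())),np.float64(list(S.values()))
f=lambda p:np.r_[(proj("top",f2w(Tk,p),it)-Tv).ravel(),(proj("side",f2w(Sk,p),is_)-Sv).ravel()]
r=least_squares(f,[630,85,.1]); p=r.x; print(p,r.fun.round(1))
# depth check of face plane
for n in("top","side"):
    c=cloud(n,np.load(f"pics/{n}0.npy")); F=w2f(c,p).reshape(c.shape)
    m=(abs(F[...,2])<12)&(abs(F[...,0])<85)&(abs(F[...,1])>50)&(abs(F[...,1])<100); A=F[m]
    print(n,m.sum(),np.median(A[:,2]), np.linalg.lstsq(np.c_[A[:,:2],np.ones(len(A))],A[:,2],rcond=None)[0])
    m=(c[...,2]>280)&(c[...,2]<360)&(abs(c[...,0]-660)<120)&(abs(c[...,1]-85)<140); H=c[m]; print("hood",H.min(0),H.max(0),np.percentile(H[:,0],[1,5,50]))
    B=(H-[p[0],p[1],0])@R.from_euler("z",p[2]).as_matrix(); print(np.percentile(B,[0.5,2,50,98,99.5],axis=0).round())
print("ball",f2w([[38,52,85],[38,0,95],[38,-52,85]],p),"knob",f2w([[-50,0,73],[-45,0,73],[-67,0,73],[-67,32,62],[-56,32,62]],p), "face corners",f2w([[95,110,0],[95,-110,0],[-95,110,0],[-95,-110,0]],p))
print(proj("side",f2w([[38,52,85],[38,30,0]],p)))
np.save("p.npy",p)
E
```

```text
[6.40932353e+02 9.75915802e+01 1.67044394e-01] [ 1.3 -1.4 -2.3 -0.8 -1.   0.5  1.4 -0.5  1.3  0.6  0.6  1. ]
top 1024 -1.1755701985431908 [-0.00339932  0.00173794 -1.26056029]
hood [579.3034901   -5.62300146 315.62571643] [734.34105192 216.16137367 336.82299575] [586.60683691 599.03536011 656.75169238]
[[-44. -96. 319.]
 [-43. -93. 320.]
 [ 17.   5. 327.]
 [ 77. 103. 334.]
 [ 79. 105. 335.]]
side 1435 -2.236033475332917 [ 0.00715611  0.01373186 -2.28961034]
hood [580.00492535  -1.59831361 280.11030421] [738.82801564 218.26703839 338.40427086] [586.69583765 598.50981983 661.25798115]
[[-42. -95. 282.]
 [-40. -91. 288.]
 [ 24.  26. 329.]
 [ 82. 108. 336.]
 [ 83. 109. 337.]]
ball [[596.53797373 142.84002407 185.47488391]
 [598.84553839  90.49508413 193.13532834]
 [613.82990958  40.2876523  185.47488391]] knob [[546.31645482  81.63785804 119.71704094]
 [550.09336225  82.27470378 122.93097899]
 [533.47496956  79.47258253 108.78965158]
 [535.12661751 112.20278791 100.3631627 ]
 [543.43581385 113.60384854 107.43382641]] face corners [[ 6.83827567e+02  2.16377144e+02  1.57000000e+02]
 [ 7.20406662e+02 -5.60565734e-01  1.57000000e+02]
 [ 5.40305084e+02  1.92177006e+02  3.48703542e+01]
 [ 5.76884179e+02 -2.47607038e+01  3.48703542e+01]]
[[263.21181322 233.19897835]
 [252.81404237 241.82634745]]
```

```bash
python3 steer.py '[[[150,-110,-82],0,1],[[150,-110,-82],0,1],[[150,-110,-82],0,1],[[150,-110,-82],0,1],[[150,-110,-82],0,1]]'; python3 steer.py '[[[150,-110,-82],0,1],[[150,-110,-82],0,1],[[150,-110,-82],0,1],[[150,-110,-82],0,1],[[150,-110,-82],0,1]]'; python3 steer.py '[[[150,-110,-82],0,1],[[150,-110,-82],0,1],[[150,-110,-82],0,1],[[150,-110,-82],0,1],[[150,-110,-82],0,1]]'; python3 steer.py '[[[178,-129,-90],0.258,1],[[178,-129,-90],0.258,1],[[178,-129,-90],0.258,1],[[178,-129,-90],0.258,1],[[178,-129,-90],0.258,1]]';  python3 steer.py '[[[0,0,0],0,1]]'
```

```text
t: 0.52
eef_pos: [349.6, -405.4, 297.4]
tcp_rot: [-3.141, -0.0, 0.425]
ft_force: [1.3, -0.3, -0.1]
opening: 1.0
grip_force: 0.0
t: 0.93
eef_pos: [440.9, -243.2, 379.7]
tcp_rot: [3.141, -0.0, 0.425]
ft_force: [0.3, -1.0, 1.1]
opening: 0.996
grip_force: 0.0
t: 1.35
eef_pos: [532.2, -81.0, 461.6]
tcp_rot: [3.141, -0.0, 0.425]
ft_force: [0.0, -0.6, -0.6]
opening: 1.0
grip_force: 0.0
t: 1.77
eef_pos: [625.8, 82.9, 538.7]
tcp_rot: [3.142, 0.0, 0.167]
ft_force: [0.3, -0.5, -0.0]
opening: 1.0
grip_force: 0.0
t: 1.85
eef_pos: [627.7, 86.1, 538.9]
tcp_rot: [-3.141, -0.002, 0.171]
ft_force: [-0.6, -0.8, -0.5]
opening: 1.001
grip_force: 0.0
```

```bash
python3 steer.py '[[[200,-19,0],0,1],[[200,-19,0],0,1],[[200,-19,0],0,1],[[200,-19,0],0,1],[[200,-19,0],0,1]]'; python3 steer.py '[[[200,0,0],0,1],[[200,0,0],0,1],[[200,0,0],0,1],[[200,0,0],0,1],[[200,0,0],0,1]]'; python3 steer.py '[[[100,0,0],0,1],[[100,0,0],0,1],[[100,0,0],0,1]]'; python3 -c "
from cell import env, cam;print(env.state()['joints'].round(3))"
```

```text
t: 2.27
eef_pos: [779.6, 122.1, 534.8]
tcp_rot: [3.141, -0.005, 0.167]
ft_force: [0.8, -0.3, 1.4]
opening: 1.004
grip_force: 0.0
t: 2.68
eef_pos: [834.6, 132.3, 471.8]
tcp_rot: [3.141, -0.031, 0.167]
ft_force: [-0.0, -0.4, 0.2]
opening: 0.998
grip_force: 0.0
t: 2.93
eef_pos: [861.7, 137.4, 438.6]
tcp_rot: [3.141, -0.056, 0.167]
ft_force: [1.0, 0.3, -0.3]
opening: 1.0
grip_force: 0.0
[0.081 0.967 0.049 0.005 2.071 1.488]
```

```bash
for i in 1 2 3 4; do python3 steer.py '[[[60,0,-40],0,1]]' | sed -n '1,3p'; done; python3 -c "
from cell import env, cam;print(env.state()['joints'].round(4))"; python3 steer.py '[[[0,0,0],0,1],[[0,0,0],0,1]]' | sed -n 1,3p;python3 -c "
from cell import env, cam;print(env.state()['joints'].round(4))"
```

```text
t: 3.02
eef_pos: [864.5, 138.1, 442.5]
tcp_rot: [3.141, -0.074, 0.167]
t: 3.1
eef_pos: [866.4, 138.7, 452.7]
tcp_rot: [3.141, -0.103, 0.167]
t: 3.18
eef_pos: [868.0, 139.4, 461.8]
tcp_rot: [3.14, -0.128, 0.167]
t: 3.27
eef_pos: [869.6, 139.9, 470.2]
tcp_rot: [3.14, -0.152, 0.167]
[0.0811 0.9332 0.0474 0.0126 2.0093 1.4913]
t: 3.43
eef_pos: [869.3, 139.9, 469.5]
tcp_rot: [3.14, -0.15, 0.167]
[0.0811 0.9338 0.0477 0.0124 2.0107 1.4912]
```

```bash
for i in 1 2 3 4 5 6 7 8; do python3 steer.py '[[[70,0,-25],0,1]]' | sed -n '2,3p'|tr '\n' ' ';echo; done; python3 -c "
from cell import env, cam;print(env.state()['joints'].round(4))"
```

```text
eef_pos: [876.4, 141.1, 468.4] tcp_rot: [3.14, -0.172, 0.167] 
eef_pos: [883.5, 142.6, 468.3] tcp_rot: [3.14, -0.196, 0.167] 
eef_pos: [889.5, 143.8, 469.8] tcp_rot: [3.14, -0.219, 0.167] 
eef_pos: [894.8, 144.9, 472.7] tcp_rot: [3.14, -0.243, 0.167] 
eef_pos: [899.6, 146.0, 476.7] tcp_rot: [3.139, -0.268, 0.167] 
eef_pos: [904.1, 147.0, 481.4] tcp_rot: [3.139, -0.292, 0.167] 
eef_pos: [908.0, 147.9, 486.9] tcp_rot: [3.139, -0.316, 0.167] 
eef_pos: [911.6, 148.6, 493.0] tcp_rot: [3.139, -0.341, 0.167] 
[0.0826 0.9204 0.0483 0.0265 1.8329 1.4979]
```

```bash
for i in 1 2 3 4 5 6 7 8 9 10 11 12 13 14; do python3 steer.py '[[[70,0,-20],0,1]]' | sed -n '2,3p'|tr '\n' ' ';echo; done; python3 -c "
from cell import env, cam;print(env.state()['joints'].round(4))"
```

```text
eef_pos: [916.0, 149.6, 498.4] tcp_rot: [3.139, -0.366, 0.167] 
eef_pos: [920.4, 150.5, 503.1] tcp_rot: [3.139, -0.39, 0.167] 
eef_pos: [924.2, 151.3, 508.7] tcp_rot: [3.139, -0.414, 0.168] 
eef_pos: [927.5, 152.0, 515.4] tcp_rot: [3.138, -0.438, 0.168] 
eef_pos: [930.3, 152.6, 522.9] tcp_rot: [3.138, -0.463, 0.168] 
eef_pos: [932.6, 153.2, 531.1] tcp_rot: [3.138, -0.488, 0.168] 
eef_pos: [934.4, 153.7, 539.9] tcp_rot: [3.138, -0.512, 0.168] 
eef_pos: [935.8, 154.1, 549.4] tcp_rot: [3.138, -0.537, 0.168] 
eef_pos: [936.6, 154.4, 559.3] tcp_rot: [3.138, -0.561, 0.168] 
eef_pos: [937.1, 154.6, 569.8] tcp_rot: [3.137, -0.586, 0.168] 
eef_pos: [937.0, 154.8, 580.8] tcp_rot: [3.137, -0.61, 0.168] 
eef_pos: [936.5, 154.9, 592.2] tcp_rot: [3.137, -0.634, 0.168] 
eef_pos: [935.5, 154.9, 604.0] tcp_rot: [3.137, -0.658, 0.169] 
eef_pos: [934.0, 154.7, 616.3] tcp_rot: [3.137, -0.682, 0.169] 
[0.0797 0.823  0.0484 0.0514 1.5896 1.5026]
```

```bash
python3 steer.py '[[[50,0,-20],0,1]]' | sed -n '2,3p'; for i in 1 2 ; do python3 steer.py '[[[-200,3,-35],0,1],[[-200,3,-35],0,1],[[-200,3,-35],0,1],[[-200,3,-35],0,1],[[-200,3,-35],0,1]]' | sed -n '2,3p'|tr '\n' ' ';echo; done; python3 steer.py '[[[-150,3,-30],0,1],[[-150,3,-30],0,1],[[-150,3,-30],0,1],[[-150,3,-30],0,1],[[-150,3,-30],0,1]]'; python3 - <<'E'
from h import *
p=np.load("p.npy"); s=env.state(); print(s['joints'].round(3)); print(w2f(s['eef_pos'],p).round(1))
i=cam.camera_info("wrist"); print(i['origin'],i['attitude'],s['tcp_rot'])
a,d=cam.read_camera("wrist"); cv2.imwrite("pics/w1.png",a[...,::-1]); np.save("pics/w1.npy",d); np.save("pics/w1i.npy",i,allow_pickle=True)
E
```

```text
eef_pos: [929.8, 154.1, 630.7]
tcp_rot: [3.137, -0.704, 0.169]
eef_pos: [834.7, 135.8, 576.1] tcp_rot: [3.137, -0.705, 0.169] 
eef_pos: [661.3, 103.5, 473.3] tcp_rot: [3.136, -0.705, 0.169] 
t: 6.6
eef_pos: [527.9, 78.2, 397.6]
tcp_rot: [3.137, -0.701, 0.169]
ft_force: [1.3, -0.4, 1.5]
opening: 0.996
grip_force: 0.0
[-0.045 -0.036  1.947  0.254  0.554  1.189]
[[114.3  -0.3 297.9]]
[478.26363781  71.40218046 578.50520566] [-2.71762158e+00 -2.41344093e-03 -1.40431828e+00] [ 3.13705468 -0.70145868  0.16872259]
```

View pics/w1.png

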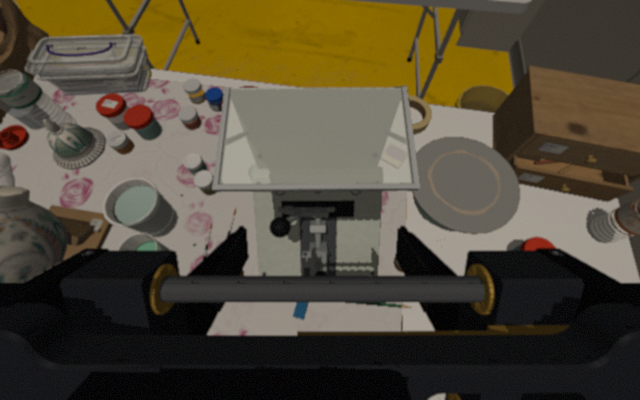

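```bash
python3 - <<'E'
from h import *
p=np.load("p.npy");i=np.load("pics/w1i.npy",allow_pickle=True).item(); d=np.load("pics/w1.npy"); c=cloud("wrist",d,i); F=w2f(c,p).reshape(c.shape)
a=cv2.imread("pics/w1.png")
print(proj("wrist",f2w([[38,52,85],[-50,0,73],[95,110,0],[95,-110,0],[-95,110,0],[-95,-110,0]],p),i).round(1))
for uv in [(280,227),(281,225),(265,250),(370,250),(320,187),(222,187),(414,187)]: print(uv,F[uv[1],uv[0]].round(1))
sub=F[175:285,230:410].reshape(-1,3)
m=(abs(sub[:,2])<15)&(abs(sub[:,1])>60)&(abs(sub[:,1])<140); A=sub[m]; print(np.linalg.lstsq(np.c_[A[:,:2],np.ones(len(A))],A[:,2],rcond=None)[0], np.percentile(A[:,1],[.5,1,2,98,99,99.5]))
m=(sub[:,2]>72)&(sub[:,2]<110)&(abs(sub[:,1]-50)<30)&(abs(sub[:,0]-38)<30); B=sub[m]; print(len(B),np.median(B,0),B[B[:,2]>np.percentile(B[:,2],70)].mean(0), B[:,2].max())
H=F.reshape(-1,3); Bx=H@RF.T+FO; m=(Bx[:,2]>300)&(Bx[:,2]<345)&(abs(Bx[:,0])<100)&(abs(Bx[:,1])<130); print(np.percentile(Bx[m],[1,99],axis=0).round(1))
for nm,(x0,y0,x1,y1) in dict(w1c=(210,180,410,285)).items():
    cv2.imwrite(f"pics/{nm}.png",cv2.resize(a[y0:y1,x0:x1],None,fx=4,fy=4,interpolation=cv2.INTER_CUBIC))
E
```

```text
[[285.2 230.4]
 [321.7 280.5]
 [255.1 178.9]
 [388.1 179. ]
 [261.5 280.7]
 [381.5 280.6]]
(280, 227) [47.5 57.5 96.3]
(281, 225) [49.8 56.3 94.5]
(265, 250) [-34.2 100.7  -1.3]
(370, 250) [-34.7 -86.5  -2.5]
(320, 187) [127.1   2.1 193.6]
(222, 187) [127.1  98.  193.6]
(414, 187) [127.2 -89.9 193.8]
[ 0.00270328  0.00636404 -2.42362124] [-102.03653055 -101.46679147 -100.40478549  114.26453262  115.34442861
  116.02853417]
350 [46.28975067 58.55580905 93.33452957] [42.81950269 59.98278471 96.7073535 ] 98.81644005253816
[[-39.9 -92.9 322. ]
 [ 81.6 106.6 335.2]]
```

View pics/w1c.png

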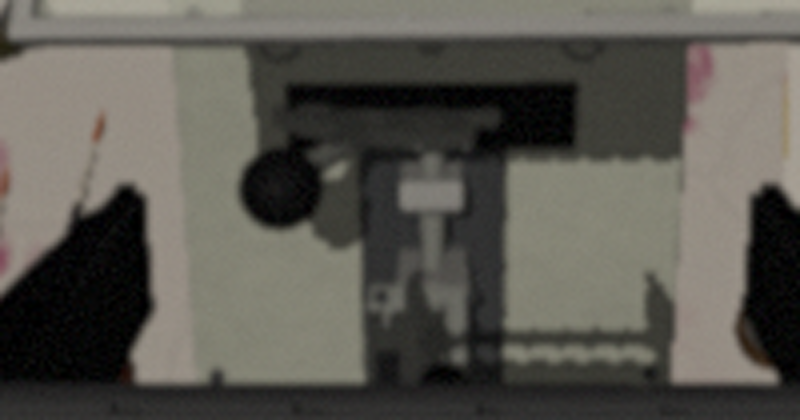

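```bash
cat >> h.py <<'E'
def where():
    p=np.load("p.npy"); s=env.state()
    M=R.from_euler("z",p[2]).as_matrix()@RF
    print("t",round(s['t'],2),"tcp_face",w2f(s['eef_pos'],p)[0].round(1),"F_face",(s['ft_force']@M).round(1),"open",round(s['opening']*95,1),"grip",round(s['grip_force'],1))
E
python3 - <<'E'
from h import *
p=np.load("p.npy"); p[:2]+=R.from_euler("z",p[2]).as_matrix()[:2,:2]@[3,6]; np.save("p.npy",p); where()
E
```

```text
t 6.65 tcp_face [115.3  -6.8 299.7] F_face [ 1.5 -0.6  0.8] open 94.6 grip 0.0
```

```bash
python3 steer.py '[[[-40,-29,0],0,0.65],[[-81,-59,0],0,0.65],[[-81,-59,0],0,0.65],[[-81,-59,0],0,0.65]]' >/dev/null; python3 -c "
from h import *; where()"; python3 steer.py '[[[0,0,40],0,0.65],[[0,0,80],0,0.65],[[0,0,120],0,0.65],[[0,0,150],0,0.65],[[0,0,150],0,0.65]]' >/dev/null; python3 - <<'E'
from h import *
where()
a,d=cam.read_camera("wrist"); cv2.imwrite("pics/w2.png",a[...,::-1]); i=cam.camera_info("wrist"); p=np.load("p.npy"); print(proj("wrist",f2w([[38,52,85],[-50,0,73],[38,52,100]],p),i).round(1))
E
```

```text
t 6.98 tcp_face [ 33.9  53.7 297.8] F_face [ 0.6 -0.3  0.6] open 73.7 grip 0.0
t 7.4 tcp_face [ 35.4  51.2 142.1] F_face [-1.4 -0.1  0. ] open 61.7 grip 0.0
[[321.6 212.5]
 [375.4 295.2]
 [321.6 218.5]]
```

View pics/w2.png

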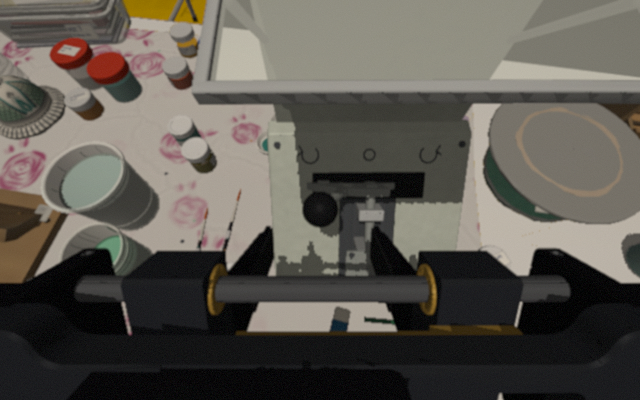

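```bash
python3 steer.py '[[[0,0,38],0,0.65],[[0,0,74],0,0.5],[[0,0,74],0,0.42],[[0,0,74],0,0.42],[[0,0,74],0,0.42]]' >/dev/null; python3 -c "
from h import *; where()"; python3 steer.py '[[[0,3,0],0,0.42],[[0,8,0],0,0.42],[[0,8,0],0,0.42]]'>/dev/null;python3 -c "
from h import *; where()"
```

```text
t 7.87 tcp_face [ 43.1  54.4 108.2] F_face [0.2 0.5 0.3] open 41.9 grip 0.0
t 8.12 tcp_face [ 42.2  46.  108. ] F_face [-1.  -1.4  1.2] open 39.9 grip 0.0
```

```bash
python3 -c "
from h import *; s=env.state(); print(s['joints'].round(3), s['tcp_rot'].round(3),s['qvel'].round(3)); where()"
```

```text
[0.093 0.326 2.101 1.333 0.078 0.179] [-3.115 -0.699  0.169] [ 0.011  0.005  0.006 -0.019 -0.008  0.035]
t 8.12 tcp_face [ 42.2  46.  108. ] F_face [-1.  -1.4  1.2] open 39.9 grip 0.0
```

```bash
for k in 1 2 3; do python3 steer.py '[[[-2,-2,14],0,0.55],[[-2,-2,14],0,0.55],[[-2,-2,14],0,0.55]]'>/dev/null;python3 -c "
from h import *; where();s=env.state(); print(s['joints'].round(3), s['tcp_rot'].round(3))"; done
```

```text
t 8.37 tcp_face [39.2 49.1 93.1] F_face [-0.1 -0.   1. ] open 51.2 grip 0.0
[ 0.101  0.359  2.097  1.699  0.071 -0.181] [-3.115 -0.697  0.169]
t 8.62 tcp_face [36.7 51.6 79.1] F_face [-1.  -0.6 -0.1] open 52.1 grip 0.0
[ 0.107  0.389  2.093  2.043  0.075 -0.521] [-3.114 -0.696  0.169]
t 8.87 tcp_face [34.4 54.2 65.2] F_face [-0.3 -0.1 -0.5] open 52.1 grip 0.0
[ 0.114  0.419  2.087  2.311  0.086 -0.785] [-3.114 -0.696  0.169]
```

```bash
python3 steer.py '[[[0,0,0],0,0.42],[[0,5,0],0,0.42],[[0,12,-1],0,0.42],[[0,20,-2],0,0.42],[[0,28,-4],0,0.42]]'>/dev/null;python3 -c "
from h import *; where()"; python3 steer.py '[[[0,6,-1],0,0.42],[[0,12,-2],0,0.42],[[0,16,-3],0,0.42],[[0,20,-4],0,0.42],[[0,20,-4],0,0.42]]'>/dev/null;python3 -c "
from h import *; where()"
```

```text
t 9.28 tcp_face [34.7 27.6 69.5] F_face [0.2 2.4 1.7] open 40.2 grip 1.1
t 9.7 tcp_face [34.7  5.3 72.6] F_face [ 0.4 -0.4  0.1] open 40.4 grip 0.0
```

```bash
for k in 1 2 3 4; do python3 steer.py '[[[0,1.5,0],0,0.42],[[0,3,0],0,0.42]]'>/dev/null;python3 -c "
from h import *; where()"; done
```

```text
t 9.87 tcp_face [34.4  2.9 72. ] F_face [0.6 0.3 0.1] open 39.9 grip 0.0
t 10.03 tcp_face [34.3 -0.2 71.6] F_face [-1.   0.3 -0. ] open 39.8 grip 0.0
t 10.2 tcp_face [34.2 -3.2 71.5] F_face [-0.5  1.5  1.1] open 39.8 grip 0.2
t 10.37 tcp_face [34.2 -6.3 71.4] F_face [-0.3  1.1 -0.7] open 39.9 grip 0.2
```

```bash
for k in 1 2 3; do python3 steer.py '[[[0,1,0],0,0.42],[[0,2,0],0,0.42]]'>/dev/null;python3 -c "
from h import *; where()"; done
```

```text
t 10.53 tcp_face [34.2 -8.3 71.3] F_face [-0.1  1.1  0.4] open 39.7 grip 0.2
t 10.7 tcp_face [ 34.3 -10.1  71.4] F_face [-0.4  2.1  1.6] open 40.0 grip 1.1
t 10.87 tcp_face [ 34.3 -11.8  71.4] F_face [-1.   3.5  3. ] open 40.1 grip 2.2
```

```bash
python3 steer.py '[[[0,1,0],0,0.42],[[0,1.5,0],0,0.42]]'>/dev/null;python3 -c "
from h import *; where()"; python3 steer.py '[[[0,-4,0],0,0.42],[[0,-9,0],0,0.5],[[0,-9,0],0,0.6],[[0,-9,0],0,0.6]]'>/dev/null; python3 - <<'E'
from h import *
where()
a,d=cam.read_camera("wrist"); cv2.imwrite("pics/w3.png",cv2.resize(a[150:300,200:440,::-1],None,fx=3,fy=3,interpolation=cv2.INTER_CUBIC)); i=cam.camera_info("wrist"); p=np.load("p.npy"); print(proj("wrist",f2w([[38,0,95],[38,-5,95],[-45,0,73]],p),i).round(1))
E
```

```text
t 11.03 tcp_face [ 34.3 -13.2  71.4] F_face [0.3 6.  4.4] open 39.9 grip 2.9
t 11.37 tcp_face [34.2 -4.5 71.4] F_face [-0.3 -0.5  0.7] open 54.1 grip 0.0
[[314.  255.5]
 [322.9 255.6]
 [316.4 346.4]]
```

View pics/w3.png

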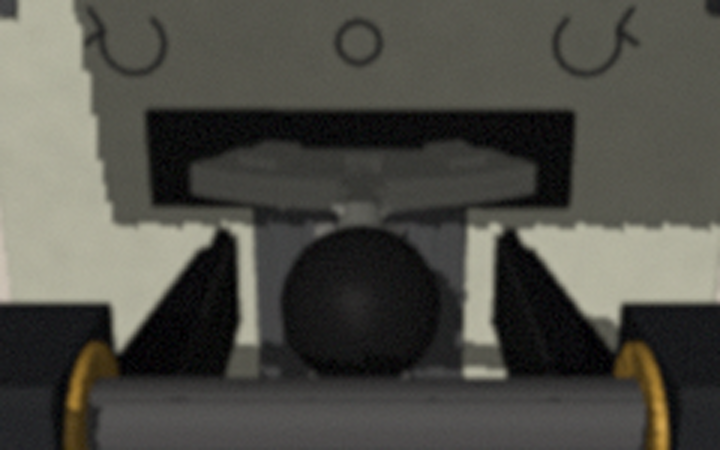

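```bash
python3 - <<'E'
from h import *
p=np.load("p.npy"); p[:2]+=R.from_euler("z",p[2]).as_matrix()[:2,:2]@[2,-4]+0; np.save("p.npy",p); where()
E
python3 steer.py '[[[0,0,-20],0,0.6],[[0,0,-40],0,0.6],[[0,0,-60],0,0.6],[[0,0,-60],0,0.6]]'>/dev/null;python3 -c "
from h import *; where();s=env.state(); print(s['joints'].round(3), s['tcp_rot'].round(3))";python3 steer.py '[[[-30,0,0],0,0.6],[[-60,0,0],0,0.5],[[-77,0,0],0,0.5],[[-77,0,0],0,0.5],[[-77,0,0],0,0.5]]'>/dev/null;python3 -c "
from h import *; where();s=env.state(); print(s['joints'].round(3), s['tcp_rot'].round(3))"
```

```text
t 11.42 tcp_face [32.7 -0.7 72.7] F_face [ 0.5 -0.2  0.3] open 55.5 grip 0.0
t 11.75 tcp_face [ 33.3  -2.7 134.6] F_face [ 0.8 -0.7  0.2] open 56.9 grip 0.0
[-0.041  0.272  2.132  1.236  0.17   0.176] [-3.116 -0.697  0.17 ]
t 12.17 tcp_face [-33.2   0.2 132.2] F_face [ 1.3  1.1 -0.7] open 47.6 grip 0.0
[-0.07   0.301  2.289  2.134  0.225 -0.761] [-3.103 -0.695  0.168]
```

```bash
python3 steer.py '[[[-11,0,0],0,0.5],[[-11,0,0],0,0.5]]'>/dev/null;python3 -c "
from h import *; where()"; python3 steer.py '[[[0,0,25],0,0.5],[[0,0,50],0,0.5],[[0,0,73],0,0.5],[[0,0,73],0,0.5],[[0,0,73],0,0.5]]'>/dev/null;python3 -c "
from h import *; where();s=env.state(); print(s['joints'].round(3), s['tcp_rot'].round(3))"
```

```text
t 12.33 tcp_face [-45.9   0.5 132.2] F_face [ 1.  -0.1  0.2] open 47.3 grip 0.0
t 12.75 tcp_face [-44.2   3.8  58.7] F_face [-0.3 -0.7  1.2] open 47.4 grip 0.0
[-0.039  0.482  2.26   2.571  0.324 -1.186] [-3.1   -0.693  0.168]
```

```bash
python3 steer.py '[[[0,3.5,0],0,0.5],[[0,3.5,0],0,0.3],[[0,3.5,0],0,0.1],[[0,3.5,0],0,0.1],[[0,3.5,0],0,0.1]]'>/dev/null;python3 -c "
from h import *; where()"; python3 steer.py '[[[0,0,0],0,0.05],[[0,0,0],0,0.05],[[0,0,0],0,0.05]]'>/dev/null;python3 -c "
from h import *; where()"
```

```text
t 13.17 tcp_face [-43.6  -0.1  59.7] F_face [ 0.  -0.3  0.6] open 26.1 grip 0.0
t 13.42 tcp_face [-43.8  -0.   59.3] F_face [ 0.2 -0.3  6.8] open 18.4 grip 30.0
```

```bash
python3 steer.py '[[[-3,0,0],0,0.05],[[-6,0,0],0,0.05],[[-10,0,0],0,0.05]]'>/dev/null;python3 -c "
from h import *; where()"; python3 steer.py '[[[-3,0,0],0,0.05],[[-6,0,0],0,0.05],[[-9,0,0],0,0.05],[[-9.5,0,0],0,0.05]]'>/dev/null;python3 -c "
from h import *; where()"
```

```text
t 13.67 tcp_face [-52.3  -0.1  59.3] F_face [ 6.1 -1.   6.9] open 18.1 grip 30.0
t 14.0 tcp_face [-61.7  -0.1  59.3] F_face [ 8.2 -0.9  8.1] open 18.4 grip 30.0
```

```bash
python3 steer.py '[[[-1,0,0],0,0.05],[[-2.2,0,0],0,0.05]]'>/dev/null;python3 -c "
from h import *; where()"; python3 steer.py '[[[0,-8.8,0.7],0,0.05],[[0,-17.3,2.8],0,0.05]]'>/dev/null;python3 -c "
from h import *; where()"
```

```text
t 14.17 tcp_face [-63.3  -0.1  59.3] F_face [ 8.2 -0.5  8.4] open 18.1 grip 30.0
t 14.33 tcp_face [-63.2  16.6  57.1] F_face [ 6.7 -6.6  2.9] open 18.2 grip 30.0
```

```bash
python3 steer.py '[[[0,-8,3.2],0,0.05],[[0,-12,5.5],0,0.05]]'>/dev/null;python3 -c "
from h import *; where()"; python3 steer.py '[[[0,-2,1.5],0,0.05],[[0,-4.3,2.7],0,0.05]]'>/dev/null;python3 -c "
from h import *; where()"
```

```text
t 14.5 tcp_face [-63.4  29.4  52.3] F_face [ 7.4 -8.4 24.5] open 19.8 grip 37.3
t 14.67 tcp_face [-63.7  33.6  50.3] F_face [  6.7 -10.   23.8] open 20.8 grip 39.5
```

```bash
python3 steer.py '[[[0,-1,-3],0,0.05],[[0,-1,-4],0,0.05]]'>/dev/null;python3 -c "
from h import *; where()"; python3 steer.py '[[[3,0,0],0,0.05],[[6,0,0],0,0.05]]'>/dev/null;python3 -c "
from h import *; where()"; python3 steer.py '[[[1,0,0],0,0.05],[[3,0,0],0,0.05],[[3,0,0],0,0.05]]'>/dev/null;python3 -c "
from h import *; where()"
```

```text
t 14.83 tcp_face [-63.4  34.3  53.8] F_face [ 6.5 -6.6  5.7] open 18.6 grip 37.9
t 15.0 tcp_face [-57.9  34.4  53.9] F_face [ 2.9 -6.7  8. ] open 18.0 grip 33.9
t 15.25 tcp_face [-57.2  34.3  53.6] F_face [-1.3 -5.9  3.2] open 18.9 grip 28.3
```

```bash
python3 steer.py '[[[0,0,0],0,0.3],[[0,0,0],0,0.5],[[0,0,0],0,0.5],[[0,0,0],0,0.5]]'>/dev/null;python3 -c "
from h import *; where()"; python3 steer.py '[[[0,0,-20],0,0.5],[[0,0,-45],0,0.5],[[0,0,-70],0,0.5],[[0,0,-70],0,0.5]]'>/dev/null;python3 - <<'E'
from h import *
where();s=env.state(); print(s['joints'].round(3), s['tcp_rot'].round(3))
p=np.load("p.npy")
out=[]
for n in("side","top"):
    a,d=cam.read_camera(n); i=cam.camera_info(n)
    u=proj(n,f2w([[-56,32,62],[-45,0,73],[38,0,95]],p),i); print(n,u.round(1))
    x,y=u[0].astype(int); a=a[y-35:y+35,x-45:x+45]; out.append(cv2.resize(a,None,fx=6,fy=6,interpolation=cv2.INTER_CUBIC)); print(x-45,y-35)
cv2.imwrite("pics/k4.png",cv2.resize(np.vstack(out),None,fx=.7,fy=.7)[...,::-1])
E
```

```text
t 15.58 tcp_face [-56.7  35.   53.5] F_face [ 0.4 -0.3 -0.8] open 40.9 grip 0.0
t 15.92 tcp_face [-56.3  32.2 126.2] F_face [ 1.5  0.7 -0. ] open 47.4 grip 0.0
[ 0.012  0.333  2.343  2.569  0.259 -1.135] [-3.103 -0.697  0.169]
side [[283.4 257.7]
 [288.8 247.1]
 [273.4 222.1]]
238 222
top [[237.1 209.8]
 [247.7 206.9]
 [242.  184.7]]
192 174
```

View pics/k4.png

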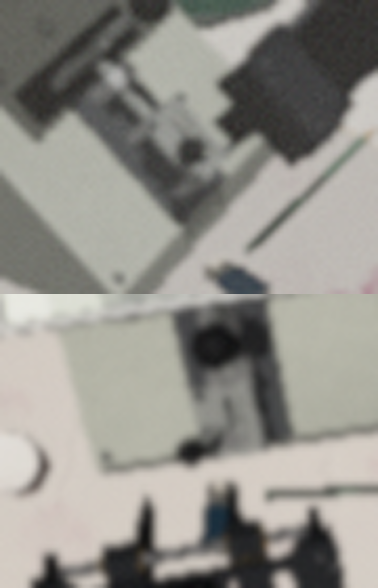

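```bash
python3 steer.py '[[[30,10,-8],0,0.65],[[60,22,-10],0,0.65],[[90,32,-10],0,0.65],[[90,32,-10],0,0.65],[[90,32,-10],0,0.65]]'>/dev/null;python3 -c "
from h import *; where()"; python3 steer.py '[[[0,0,0],0,0.65],[[0,0,0],0,0.65]]'>/dev/null;python3 -c "
from h import *; where();s=env.state(); print(s['joints'].round(3), s['tcp_rot'].round(3))"
```

```text
t 16.43 tcp_face [  6.9  15.5 127.8] F_face [-0.1  0.5 -0.1] open 61.9 grip 0.0
t 16.6 tcp_face [  6.3  15.6 128.2] F_face [-0.2  1.  -0.6] open 61.7 grip 0.0
[-0.026  0.292  2.192  1.666  0.184 -0.247] [-3.081 -0.693  0.167]
```

```bash
python3 steer.py '[[[9,6,-3],0,0.65],[[18,10,-5],0,0.65],[[27,15,-8],0,0.65],[[27,15,-8],0,0.65],[[27,15,-8],0,0.65]]'>/dev/null;python3 -c "
from h import *; where()
s=env.state(); print(s['joints'].round(3), s['tcp_rot'].round(3))
a,d=cam.read_camera('wrist'); cv2.imwrite('pics/w5.png',a[...,::-1])"
```

```text
t 17.02 tcp_face [ 32.8   0.5 135.6] F_face [ 0.2 -0.6 -0.4] open 61.6 grip 0.0
[-0.055  0.271  2.13   1.241  0.213  0.163] [-3.08  -0.693  0.167]
```

View pics/w5.png

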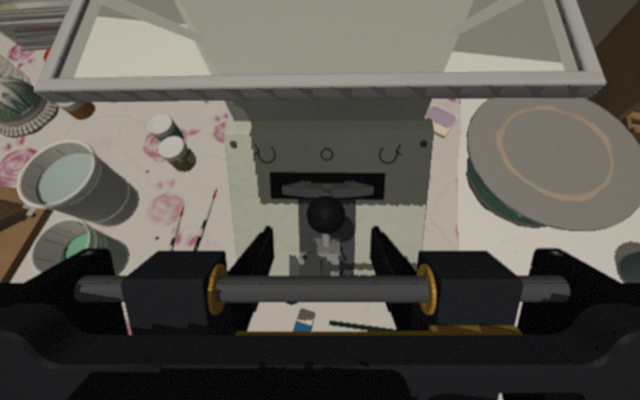

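```bash
python3 steer.py '[[[0,1,20],0,0.65],[[0,2,40],0,0.65],[[0,3,62],0,0.65],[[0,3,62],0,0.65],[[0,3,62],0,0.65]]'>/dev/null;python3 -c "
from h import *; where()
s=env.state(); print(s['joints'].round(3), s['tcp_rot'].round(3))"
```

```text
t 17.48 tcp_face [31.6  1.3 73.4] F_face [0.7 0.4 0.7] open 62.1 grip 0.0
[-0.034  0.404  2.095  1.715  0.19  -0.304] [-3.08  -0.69   0.167]
```

```bash
python3 steer.py '[[[0,0,0],0,0.42],[[0,8,0],0,0.42],[[0,18,1],0,0.42],[[0,28,2],0,0.42],[[0,36,3],0,0.42]]'>/dev/null;python3 -c "
from h import *; where()"; python3 steer.py '[[[0,5,1],0,0.42],[[0,10,3],0,0.42],[[0,15,5],0,0.42],[[0,18,6],0,0.42],[[0,18,6],0,0.42]]'>/dev/null;python3 -c "
from h import *; where()";python3 steer.py '[[[0,1,0],0,0.42],[[0,2,0],0,0.42]]'>/dev/null;python3 -c "
from h import *; where()"
```

```text
t 17.9 tcp_face [ 33.7 -36.5  69.3] F_face [0.8 0.7 0.5] open 40.7 grip 0.1
t 18.32 tcp_face [ 33.2 -53.2  61.5] F_face [-0.7 -0.  -0.3] open 40.1 grip 0.0
t 18.48 tcp_face [ 33.3 -54.4  61.7] F_face [ 0.1  0.6 -0. ] open 39.9 grip 0.0
```

```bash
for k in 1 2 3; do python3 steer.py '[[[0,1,0],0,0.42],[[0,2,0],0,0.42]]'>/dev/null;python3 -c "
from h import *; where()"; done
```

```text
t 18.65 tcp_face [ 33.3 -55.5  61.7] F_face [ 0.5 10.3  0.1] open 39.8 grip 4.8
t 18.82 tcp_face [ 33.3 -55.8  61.6] F_face [ 1.7 18.9 -1.1] open 39.8 grip 9.4
t 18.98 tcp_face [ 33.3 -56.   61.5] F_face [ 2.2 28.3 -2.1] open 40.2 grip 13.9
```

```bash
python3 steer.py '[[[0,-6,0],0,0.5],[[0,-6,-20],0,0.6],[[0,-6,-45],0,0.6],[[0,-6,-75],0,0.6],[[0,-6,-75],0,0.6]]'>/dev/null;python3 -c "
from h import *; where()"; python3 steer.py '[[[-30,-20,0],0,0.5],[[-60,-50,0],0,0.5],[[-88,-82,0],0,0.5],[[-88,-82,0],0,0.5],[[-88,-82,0],0,0.5]]'>/dev/null;python3 -c "
from h import *; where();s=env.state(); print(s['joints'].round(3), s['tcp_rot'].round(3))"
```

```text
t 19.4 tcp_face [ 34.5 -59.2 140.1] F_face [0.4 0.6 0.9] open 56.6 grip 0.0
t 19.82 tcp_face [-42.7  14.2 140.3] F_face [ 0.2 -0.6 -0.7] open 47.4 grip 0.0
[-0.059  0.288  2.319  2.151  0.25  -0.77 ] [-3.076 -0.698  0.166]
```

```bash
python3 steer.py '[[[-6,-7,0],0,0.5],[[-13.5,-15,0],0,0.5],[[-13.5,-15,0],0,0.5]]'>/dev/null;python3 -c "
from h import *; where()"; python3 steer.py '[[[0,0,25],0,0.5],[[0,0,50],0,0.5],[[0,0,65],0,0.5],[[0,0,65],0,0.5]]'>/dev/null;python3 -c "
from h import *; where()"
```

```text
t 20.07 tcp_face [-56.9  29.8 141.3] F_face [ 0.5 -0.1  0.8] open 47.5 grip 0.0
t 20.4 tcp_face [-55.5  32.8  74.1] F_face [-0.4  0.1 -0.3] open 47.6 grip 0.0
```

```bash
python3 steer.py '[[[-1,0,10],0,0.5],[[-1,0,19.5],0,0.5],[[-1,0,19.5],0,0.4]]'>/dev/null;python3 -c "
from h import *; where()"; python3 steer.py '[[[0,0,0],0,0.25],[[0,0,0],0,0.1],[[0,0,0],0,0.05],[[0,0,0],0,0.05],[[0,0,0],0,0.05]]'>/dev/null;python3 -c "
from h import *; where()"
```

```text
t 20.65 tcp_face [-56.1  34.2  56.3] F_face [-1.  -0.   0.3] open 44.3 grip 0.0
t 21.07 tcp_face [-56.1  34.5  57.5] F_face [1.1 0.2 3.5] open 18.0 grip 29.9
```

```bash
python3 steer.py '[[[-3,0,0],0,0.05],[[-6,0,0],0,0.05],[[-8.5,0,0],0,0.05],[[-8.5,0,0],0,0.05]]'>/dev/null;python3 -c "
from h import *; where()"; python3 steer.py '[[[0,7,-5],0,0.05],[[0,14.5,-8.8],0,0.05]]'>/dev/null;python3 -c "
from h import *; where()"
```

```text
t 21.4 tcp_face [-62.9  34.6  57.4] F_face [7.7 2.2 6.5] open 18.3 grip 29.9
t 21.57 tcp_face [-63.   20.6  65.7] F_face [ 7.2  0.5 -4.3] open 18.3 grip 30.0
```

```bash
python3 steer.py '[[[0,8,-2.5],0,0.05],[[0,18,-3.8],0,0.05]]'>/dev/null;python3 -c "
from h import *; where()"; python3 steer.py '[[[0,2,0],0,0.05]]'>/dev/null;python3 -c "
from h import *; where()"
```

```text
t 21.73 tcp_face [-62.8   1.6  68. ] F_face [  6.1   5.1 -10.2] open 18.1 grip 30.0
t 21.82 tcp_face [-62.7  -2.   67.7] F_face [ 5.7 -1.3 11.7] open 18.3 grip 30.0
```

```bash
python3 steer.py '[[[4,0,0],0,0.05],[[8,0,0],0,0.05],[[12,0,0],0,0.05],[[12,0,0],0,0.05]]'>/dev/null;python3 -c "
from h import *; where()"; python3 steer.py '[[[0,0,0],0,0.4],[[0,0,0],0,0.5],[[0,0,0],0,0.5],[[0,0,0],0,0.5]]'>/dev/null; python3 steer.py '[[[0,0,-20],0,0.5],[[0,0,-45],0,0.5],[[0,0,-75],0,0.5],[[0,0,-75],0,0.5]]'>/dev/null;python3 - <<'E'
from h import *
where()
p=np.load("p.npy")
out=[]
for n in("side","top"):
    a,d=cam.read_camera(n); i=cam.camera_info(n)
    u=proj(n,f2w([[-50,0,73],[-45,0,73],[-53,0,73],[38,-52,85]],p),i); print(n,u.round(1))
    x,y=u[0].astype(int); a=a[y-35:y+35,x-45:x+45]; out.append(cv2.resize(a,None,fx=6,fy=6,interpolation=cv2.INTER_CUBIC)); print(x-45,y-35)
cv2.imwrite("pics/k6.png",cv2.resize(np.vstack(out),None,fx=.7,fy=.7)[...,::-1])
E
```

```text
t 22.15 tcp_face [-54.6  -1.7  68. ] F_face [-5.8 -7.2  8. ] open 18.0 grip 30.0
t 22.82 tcp_face [-52.8  -5.5 145.4] F_face [-0.1 -0.8  0.1] open 47.3 grip 0.0
side [[289.9 248.4]
 [288.8 247.1]
 [290.6 249.2]
 [281.4 214.7]]
244 213
top [[248.1 208.4]
 [247.7 206.9]
 [248.3 209.3]
 [261.6 180. ]]
203 173
```

View pics/k6.png

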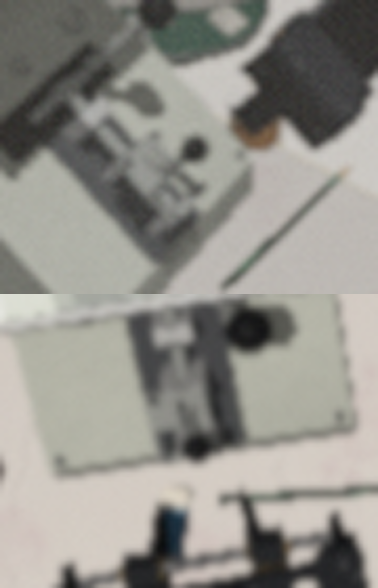

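```bash
python3 - <<'E'
from h import *
for n,(x,y) in dict(side=(290,248),top=(250,209)).items():
    i0=cv2.cvtColor(cv2.imread(f"pics/{n}0.png"),cv2.COLOR_BGR2GRAY).astype(float)
    now=np.mean([cv2.cvtColor(cam.read_camera(n)[0],cv2.COLOR_RGB2GRAY).astype(float) for _ in range(6)],0)
    def cen(g):
        cx,cy=x,y
        for _ in range(4):
            X,Y=np.meshgrid(np.arange(640),np.arange(400)); w=np.clip(75-g,0,None)*(np.hypot(X-cx,Y-cy)<5.5); cx,cy=(w*X).sum()/w.sum(),(w*Y).sum()/w.sum()
        return cx,cy,g[y-3:y+4,x-3:x+4].min()
    print(n,np.round(cen(i0),2),np.round(cen(now),2))
    h=9;T=i0[y-h:y+h,x-h:x+h]; print(cv2.phaseCorrelate(T.copy(),now[y-h:y+h,x-h:x+h].copy(),cv2.createHanningWindow((2*h,2*h),cv2.CV_64F)))
p=np.load("p.npy")
for n in("side","top"): print(n,proj(n,f2w([[-53,0,73]],p))-proj(n,f2w([[-50,0,73]],p)))
where()
E
```

```text
side [289.75 248.33  46.  ] [289.77 248.37  50.17]
((0.0718763054506848, -0.009501844417256322), 0.8598244731766753)
top [250.26 208.56  25.  ] [250.15 208.63  26.5 ]
((0.08070646465476017, -0.04355529225755994), 0.9696527187189384)
side [[0.69651262 0.77919721]]
top [[0.19441078 0.90695309]]
t 23.52 tcp_face [-53.   -5.8 142. ] F_face [-0.3 -0.6 -0.3] open 47.7 grip 0.0
```

```bash
python3 steer.py '[[[0,0,-20],0,0.5],[[0,0,-20],0,0.5]]' >/dev/null; python3 -c "
from cell import env, cam; print(env.job_done())"
```

```text
the job is handed in; nothing more can be done
None
```

The job is handed in: the lever is fully over to the right, and in both fixed cameras the bolt's knob is back where it sat in the first dimple at the start (within about 0.3 mm), so it should be holding the lever there. The arm is clear, at about 24 s of the 66 s allowed. The hand-in printed no verdict. To tilt the tool onto the sloping face I held the arm at full stretch, where joint 3 read 0.047–0.049 rad against its listed 0.05 minimum, so the joint-range check is the one doubt.

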